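# Hold the dispenser's bracket to the shelf rail for bolting

### The job

Swing the lamp's arm out towards your own side until it stands about square to the wooden rail, or farther, so that the place by the two bolts is clear. Then stand the white collar bracket on the shelf with its back plate flat against the rail and its slots in line with the two bolts, pressing it to the rail with a steady push of about 10 N (5 to 15 N will do; never ram it), and finish still holding it pressed like that while I put the bolts through from behind. Leave the other things on the shelf where they are.

Things in the scene. Friction and masses are not known exactly. Their poses are not given: they have to be found in the camera images.
- rail: Fixed, rigid dark wooden rail standing on the shelf across the robot's view: 18 thick, 45 high, 500 long. Origin: foot of its plain front face (the one towards the robot), midway between the two bolts. x: horizontal, from the front face to the back (the way the bracket is pressed); y: along the rail to the left; z up. It runs from y = -340 to y = +160.
- bolt_left (a point): Mouth of the left bolt hole in the rail's front face, at y = +35, 22 above the shelf. A steel thumb bolt waits in it from behind, tip inside; its knurled head, 17 across, and washer stand out 16 from the back face.
- bolt_right (a point): Mouth of the right bolt hole, the same, at y = -35.
- bracket_grip (a point): Loose white plastic bracket (about 0.08 to 0.15 kg, rigid) standing on the shelf: back plate, neck, round collar. Point: centre of the neck, 17 above the foot. x: from collar to back plate; y: across the neck; z up. Neck: upright web 12 thick (y), 34 high, x = -27 to +26; pinch it from above across y. Collar: upright tube, 62 outer diameter, wall 4, 30 high, centred at x = -57.
- bracket_back (a point): Same bracket, same axes: middle of the lower edge of its flat back face, 32 ahead of bracket_grip in x and 17 below it. Plate: 100 wide (y), 40 high, 6 thick, with two slots 16 long, 6 high at y = -35 and +35, 22 above the foot. In place, this point lies at the rail's origin. The push is judged where plate meets rail: bearing down on the shelf loses part of it to friction.
- lamp_arm (a joint): Swing of the lamp's arm about its upright post, rad: 0 = parallel to the rail, pointing along the rail's +y (left); grows as the arm swings towards the robot; 1.57 = square to the rail, pointing to the robot's side; stops at -0.2 and 2.3. It stays where it is left; turning it takes about 0.12 N m.
- lamp_hinge (a point): Point on the upright hinge axis of the lamp's arm, 220 above the shelf. The lamp is clamped on the rail near its right end: clamp 52 by 44 in plan, top 64 above the shelf, post of 14 diameter, hinge knuckle 26 across with its top 239 above the shelf.
- lamp_head (a point): Centre of the lamp's head: a flat aluminium bar 150 long along the arm, 46 wide, 14 thick (206 to 220 above the shelf), 215 from the hinge axis. y: along the arm, away from the hinge; z up. A round tube of 14 diameter, axis 220 above the shelf, joins it to the hinge. The head can be straddled or pinched from above across its width.
- dispenser: Bystander: pellet dispenser, translucent green upright bottle 52 across, 98 high, white cap and push button on top. Origin: centre of its underside.
- dish: Bystander: round glass dish 84 across, 24 high. Origin: centre of its underside.
- tin: Bystander: round capped aluminium tin 67 across, 50 high. Origin: centre of its underside.
- feeding_ring: Bystander: flat white plastic ring 76 outer, 62 inner diameter, 10 high. Origin: centre of its underside.
- spoon: Bystander: stainless spoon 125 long lying along its x. Origin: underside, about mid-length.
- net_frame: Bystander: rigid black wire frame of a hand net lying flat, 7 thick: a 105 by 90 rectangle (x from 20 to 125) with a stem to x = -110. Origin: underside, on the stem near the rectangle.
There are look-alikes about, which are no part of the job. Leave any blue or pink look-alike of the part that bears bracket_grip alone.

How it is judged:
By the outcome, as a careful person would: the job done as asked, in the order asked, and still so for the second after the job is handed in, while the arm keeps its last pose, push and grip.
It also fails if it takes over 72 s, if anything falls off the work surface, if the arm or the gripper's body presses on something with over 40 N, if the wrist force passes 120 N, or if a joint passes its speed limit or range.

### The arm

A 6-joint arm with a two-finger parallel gripper is mounted at the origin on the work surface. World frame = base frame: x ahead of the robot, y to its left, z up, the work surface at z = 0. Lengths are in mm, angles in rad, forces in N, time in s.
With the tool pointing down it reaches from about 225 to 725 mm from the base axis. Payload 3.1 kg.
Tool frame: the origin (TCP) lies at the very end of the fingers, on their centre line; the grasp point (between the pads) lies 19 mm behind it; z points along the fingers, y is the line along which they close (so a half turn about z gives the same grasp; the last joint's range is limited). The gripper opens to 85 mm and grips with 20 to 120 N. Pads are 22 mm wide; open, the fingers measure 114 mm over their backs; the gripper's body (76 mm by 85 mm) begins 54 mm behind the grasp point. The pads swing forward as they close: fully open they stand 13 mm farther back than shut.
Start: joints at [-1.299, 0.048, 0.099, 1.622, 0, 1.443], TCP at [204.333, -483.596, 231.312] pointing down, gripper open.
Joint ranges: [-2.91, 2.91], [-0.99, 1.94], [-1.21, 1.42], [-2.12, 2.29], [-1.49, 1.47], [-3.14, 3.14]. Speed limits (rad/s): [2.79, 2.79, 3.14, 3.14, 3.14, 3.14].

### API

Orientations are given as a unit quaternion [w, x, y, z].
In Python, from rig import r gives the robot as it stands.
- The arm moves only by the tool play_rows, never from a script. Its argument "commands" is a list of rows, each an object of numbers: "dx", "dy", "dz": the shift along the world's x, y, z in cm; "ax", "ay", "az": the turn, a rotation vector about the world's x, y, z in degrees; "fingers": the opening, from -1 (shut) to 1 (fully open), so that 0 is half open. In form: [{"dx": .., "dy": .., "dz": .., "ax": .., "ay": .., "az": .., "fingers": ..}, ...]. A call has 1 to 5 rows; each row shifts and turns the commanded pose from where the row before left it; what a row does not reach is not made up. A row lasts 1/8 s, in which the tool goes at most 62.5 mm and 10.7 degrees, less where a joint would pass 70% of its speed; a pose out of reach is approached as far as the arm can. A call with a gripper value outside its range is refused whole. The fingers move at their own pace and stop on an object; the grip force is fixed at half the most. Time passes only in rows, so rows that do not move let the fingers close. It gives the time, the measured TCP pose, the force, the opening and the grip force at its end, in the units of the state.
- r.state(): the state, without advancing time (a new reading comes with each control period).
- r.read_camera(name): name is "scene" or "side" or "wrist"; returns (picture, depth): 384x512x3 uint8, red, green, blue; 384x512 float32, mm along the optical axis (not along the pixel's ray), 0 where there is no reading.
- r.get_calibration(name): a dict with "fov_y" (degrees; the focal length in pixels is half the picture's height over the tangent of half this angle, whatever the lens; pixels are square), "cx", "cy" (the principal point, pixels), "position" and "rotation" of the camera in the world. Camera axes: x right, y up, looking along -z (the intrinsics and any distortion apply to the point x, -y, -z); pixel columns grow to the right and rows downward; lengths in mm; the calibration is good to about 2 mm. A picture is of the moment at which its call begins: read the wrist's pose just before it. get_calibration takes no time and is no camera call; for the wrist camera it gives the pose at the moment of the call.
- r.close_job(): hands the job in; it is judged then, once.
The state is a dict: "t": time; "q": joint angles; "qvel": joint speeds; "joint_torque": joint torques, N m; "tcp_pos": TCP position; "orientation": TCP orientation; "ft_force": force on the tool from outside, world axes, zero at the start; "wrist_torque": the same for the moment, N m; "width": opening from 0.0 (shut) to 1.0 (fully open); "grasp_force": force on a finger pad.
Only numpy, scipy, OpenCV 4.12 (cv2) and the standard library are available. Lean on these libraries where they do the work, as an engineer would, in place of code of your own. Each camera call takes 0.05 s, during which the arm holds its last target. There are 200 camera calls.

## Working session

There is one attempt and no reset: what is moved stays moved. The work goes in short steps, Python scripts to look and compute and a tool call to move; the robot and the scene stay as the last step left them, time stands still between calls to the robot, and variables do not carry over. Pictures are saved under pics/ and viewed, at most 10 in all, crops included, and the job is handed in when it is done.

Besides the shell and the picture viewer there is one more tool, called after "Call:" by a JSON object that holds its "op" and its "data". play_rows: Moves the arm, as the interface text tells. Its arguments: {"type":"object","properties":{"commands":{"type":"array"}},"required":["commands"]}

```bash
mkdir -p pics
cat > h.py <<'E'
import numpy as np, cv2
from rig import r
def shot(n):
    c=r.get_calibration(n); im,d=r.read_camera(n); np.savez(f'/tmp/{n}.npz',im=im,d=d,**{k:np.array(v) for k,v in c.items() if k!='x'},allow_pickle=True) if 0 else None
    return im,d,c
def rot(c):
    R=np.array(c['rotation'],float)
    if R.shape==(3,3): return R
    from scipy.spatial.transform import Rotation as S
    return S.from_quat(R[[1,2,3,0]]).as_matrix()
def ray(c,u,v):
    f=192/np.tan(np.radians(c['fov_y'])/2)
    return rot(c)@np.array([(u-c['cx'])/f,-(v-c['cy'])/f,-1.])
def onz(c,u,v,z):
    d=ray(c,u,v);p=np.array(c['position'],float);return p+d*(z-p[2])/d[2]
def cloud(c,d):
    f=192/np.tan(np.radians(c['fov_y'])/2)
    v,u=np.mgrid[:384,:512]
    P=np.stack([(u-c['cx'])/f*d,-(v-c['cy'])/f*d,-d],-1)
    return P@rot(c).T+np.array(c['position'],float)
E
python3 - <<'E'
from h import *
import pickle
D={}
for n in('scene','side','wrist'):
    D[n]=shot(n);print(n,D[n][2])
pickle.dump(D,open('/tmp/D.pkl','wb'))
for n in('scene','side'):
    cv2.imwrite(f'pics/{n}0.png',cv2.resize(D[n][0][:,:,::-1],(800,600),interpolation=cv2.INTER_CUBIC))
print(r.state())
E
```

```text
scene {'fov_y': 56.44526022984066, 'cx': 252.48441166682818, 'cy': 195.69050398228424, 'position': array([ 938.8312412 , -562.58746085,  848.06153854]), 'rotation': array([0.86718752, 0.40521446, 0.12399099, 0.26155931])}
side {'fov_y': 54.14024512436497, 'cx': 253.69927890637743, 'cy': 193.56262635836862, 'position': array([ 229.7906526 , 1269.38109435,  991.12767454]), 'rotation': array([-0.1092217 , -0.04353602,  0.45350335,  0.88346474])}
wrist {'fov_y': 60.284663390554805, 'cx': 256.6115958929291, 'cy': 190.37576163934258, 'position': array([ 278.33196902, -452.1342271 ,  373.12022271]), 'rotation': array([ 0.82321009, -0.13043062,  0.08762435, -0.54555933])}
{'t': 0.15, 'q': array([-1.29878220e+00,  4.85807890e-02,  9.79550062e-02,  1.62201692e+00,
       -1.98861675e-05,  1.44301239e+00]), 'qvel': array([-0.00042736, -0.00268551,  0.0062347 , -0.00032268,  0.00053649,
       -0.00101718]), 'joint_torque': array([ 1.12713176e-03, -3.39258420e+01,  3.20424879e+01,  1.53812306e-02,
       -1.90014239e-04, -6.56910601e-06]), 'tcp_pos': array([ 204.20644653, -483.133229  ,  230.3846293 ]), 'orientation': array([-9.20072653e-04,  9.80086212e-01,  1.98570300e-01, -7.64353766e-05]), 'ft_force': array([-0.53107024,  0.2192544 ,  0.12404159]), 'wrist_torque': array([0.0033392 , 0.01795642, 0.01891605]), 'grasp_force': 0.0, 'width': 0.9971524856561903}
```

View pics/scene0.png

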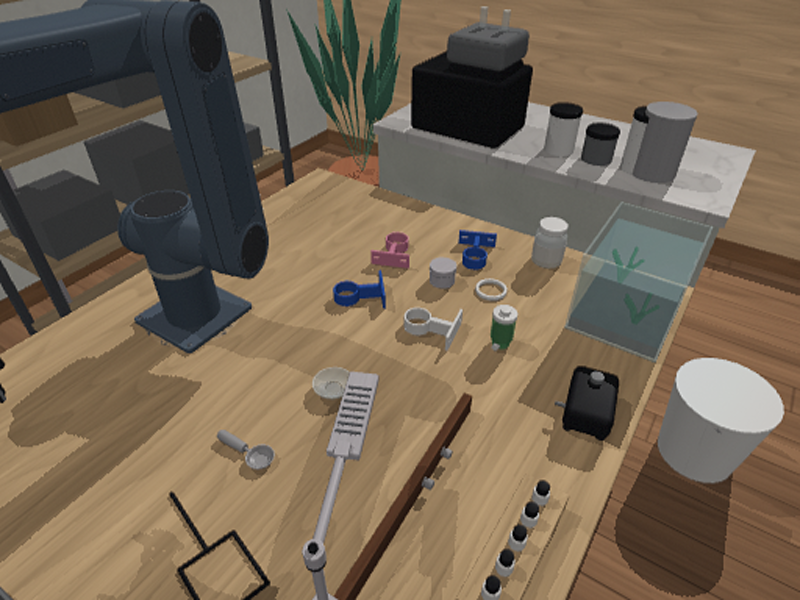

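View pics/side0.png

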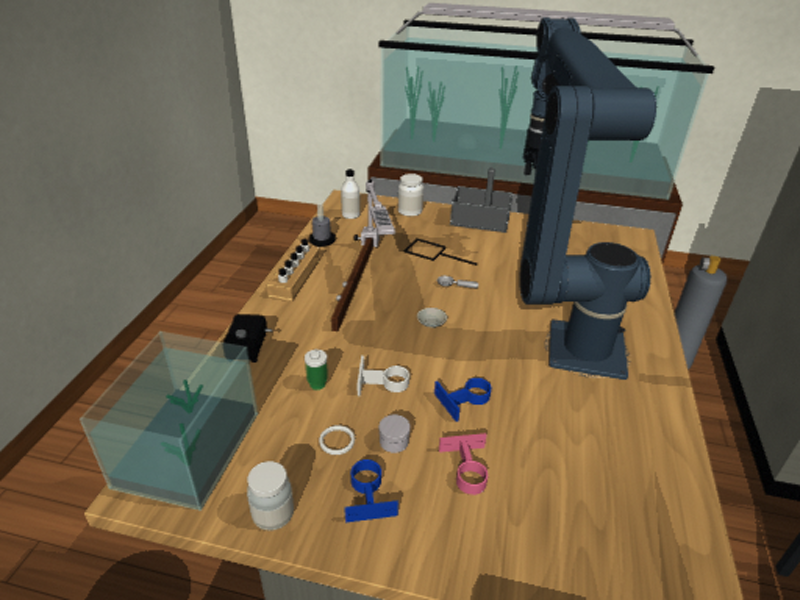

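The only white bracket is at scene (432,322) and side (380,377) in 800 px pictures. The blue ones are at side (465,395) and (370,490), the pink one at (467,460). The lamp arm lies almost along the rail, with its hinge at scene (314,550) and its head at (352,415). Next I measure these.

```bash
cat > m.py <<'E'
from h import *
import pickle
D=pickle.load(open('/tmp/D.pkl','rb'))
s=512/800
def fitline(p):
    m=p.mean(0);w,v=np.linalg.eigh(np.cov((p-m).T));return m,v[:,-1]
for n,box in(('scene',(395,295,470,355)),('side',(350,345,416,402))):
    im,d,c=D[n];P=cloud(c,d);hsv=cv2.cvtColor(im,cv2.COLOR_RGB2HSV)
    M=np.zeros((384,512),bool);a,b,e,f=[int(x*s) for x in box];M[b:f,a:e]=1
    w=M&(hsv[...,1]<60)&(hsv[...,2]>110)&(d>0)&(P[...,2]>5)
    p=P[w];print(n,'bracket',len(p),p.min(0),p.max(0))
    top=p[p[:,2]>36];print(' plate top',len(top),top.mean(0),top.min(0),top.max(0),fitline(top[:,:2]))
    col=p[(p[:,2]>26)&(p[:,2]<31.5)];print(' 30 level',len(col),col.min(0),col.max(0))
    # rail
    rl=(hsv[...,2]<110)&(hsv[...,1]>90)&((hsv[...,0]<12)|(hsv[...,0]>170))&(abs(P[...,2]-45)<4)&(P[...,0]>200)&(P[...,0]<900)&(d>0)
    p=P[rl];print(' rail top',len(p),p[:,:2].min(0),p[:,:2].max(0),fitline(p[:,:2]),p[:,2].mean())
    l=(P[...,2]>200)&(P[...,2]<245)&(d>0)&(P[...,0]>330)&(hsv[...,1]<70)
    p=P[l];print(' lamp',len(p),p.min(0),p.max(0))
    k=p[p[:,2]>230];print('  knuckle',len(k),k.mean(0) if len(k) else'')
    print('  line',fitline(p[:,:2]))
    for q in p[::max(1,len(p)//12)]:print('   ',q.round())
E
python3 m.py
```

```text
scene bracket 394 [425.23683033 215.71304174   5.16806987] [550.79334314 315.08207516  41.90493754]
 plate top 43 [539.32039145 261.79473964  39.52352025] [504.55465918 218.51791756  36.18678014] [550.2868577  314.12401652  41.90493754] (array([539.32039145, 261.79473964]), array([-0.19060586,  0.98166665]))
 30 level 82 [425.23683033 216.42534046  26.06120778] [550.79334314 288.10708355  31.40981661]
 rail top 961 [ 654.97343817 -329.72950582] [695.58213446  97.36388099] (array([ 677.55387625, -151.91920034]), array([-0.06019384,  0.99818671])) 44.62015705656349
 lamp 2461 [ 548.85937182 -370.44427917  200.00377495] [ 933.96178147 1320.43190777  240.51750043]
  knuckle 467 [702.29568807 668.60442552 233.90931512]
  line (array([654.81467464, 132.15052402]), array([0.05392056, 0.99854523]))
    [ 653. 1285.  235.]
    [ 641. 1226.  218.]
    [ 737. 1186.  228.]
    [929. 534. 200.]
    [ 564. -132.  219.]
    [ 575. -162.  220.]
    [ 613. -171.  223.]
    [ 599. -210.  220.]
    [ 624. -230.  230.]
    [ 643. -242.  221.]
    [ 670. -301.  223.]
    [ 694. -350.  234.]
    [ 699. -3
[... 449 characters left out ...]
11523757] [692.49504181  98.9076332 ] (array([669.1703909 , -96.83140226]), array([-0.05943367,  0.99823226])) 44.81674944161167
 lamp 2565 [  331.83090401 -1878.35926276   200.00168556] [1877.60876938  691.78456681  244.99674466]
  knuckle 758 [ 1477.35203456 -1098.99264971   237.34748895]
  line (array([1372.98567417, -952.53970131]), array([-0.35821759,  0.93363813]))
    [ 1871. -1860.   242.]
    [ 1258. -1871.   245.]
    [ 1236. -1878.   222.]
    [ 1860. -1488.   224.]
    [ 1870. -1143.   209.]
    [1864. -720.  244.]
    [  838. -1081.   207.]
    [1859. -665.  219.]
    [1859. -646.  201.]
    [1868. -320.  242.]
    [1868. -201.  228.]
    [ 602. -175.  223.]
    [779. 689. 201.]
```

Rail yaw is about 3.4°, with its origin near (660,-61). The bracket's yaw is about 11°. The lamp hinge is near (697,-362) and the arm is at about 0.46 rad. I go above the lamp head, turning the tool so the fingers will straddle it.

Call:
{"op": "play_rows", "data": {"commands": [{"dx":3,"dy":2.5,"dz":3,"az":9.7,"fingers":1},{"dx":3.6,"dy":2.9,"dz":3,"az":9.7,"fingers":1},{"dx":3.6,"dy":2.9,"dz":2,"az":9.7,"fingers":1},{"dx":3.6,"dy":2.9,"az":9.7,"fingers":1},{"dx":3.6,"dy":2.9,"az":9.7,"fingers":1}]}}

```text
schema error: expected keys dx, dy, dz, ax, ay, az, fingers
```

Call:
{"op": "play_rows", "data": {"commands": [{"dx":3.6,"dy":2.9,"az":9.7,"fingers":1},{"dx":3.6,"dy":2.9,"az":9.7,"fingers":1},{"dx":3.6,"dy":2.9,"az":9.7,"fingers":1},{"dx":3.6,"dy":2.9,"az":9.7,"fingers":1},{"dx":3.0,"dy":2.9,"az":9.7,"fingers":1}]}}

```text
schema error: expected keys dx, dy, dz, ax, ay, az, fingers
```

```bash
cat > look.py <<'E'
import sys
from h import *
import pickle
n,out=sys.argv[1:3]
s=r.state();t=shot(n);pickle.dump(t,open(f'/tmp/{out}.pkl','wb'))
cv2.imwrite(f'pics/{out}.png',cv2.resize(t[0][:,:,::-1],(800,600),interpolation=cv2.INTER_CUBIC))
y=np.array(s['orientation']);from scipy.spatial.transform import Rotation as S
R=S.from_quat(y[[1,2,3,0]]).as_matrix();print(s['t'],s['tcp_pos'].round(1),'yaw y',np.degrees(np.arctan2(R[1,1],R[0,1])),'z',R[:,2].round(3),s['ft_force'].round(2),s['q'].round(2))
E
python3 look.py wrist w1
python3 - <<'E'
from h import *
import pickle
im,d,c=pickle.load(open('/tmp/w1.pkl','rb'));P=cloud(c,d);print(c['position'],'depth med',np.median(d))
m=(P[...,2]>203)&(P[...,2]<245)&(d>150)
p=P[m];print(len(p),p.min(0),p.max(0))
E
```

```text
0.15 [ 204.2 -483.1  230.4] yaw y -67.09324579773669 z [-0.001  0.002 -1.   ] [-0.53  0.22  0.12] [-1.3   0.05  0.1   1.62 -0.    1.44]
[ 278.3416349  -452.16914764  373.26339089] depth med 366.80597
4 [ 180.12291475 -524.93728087  243.47744617] [ 215.64065187 -446.27205393  244.13922887]
```

View pics/w1.png

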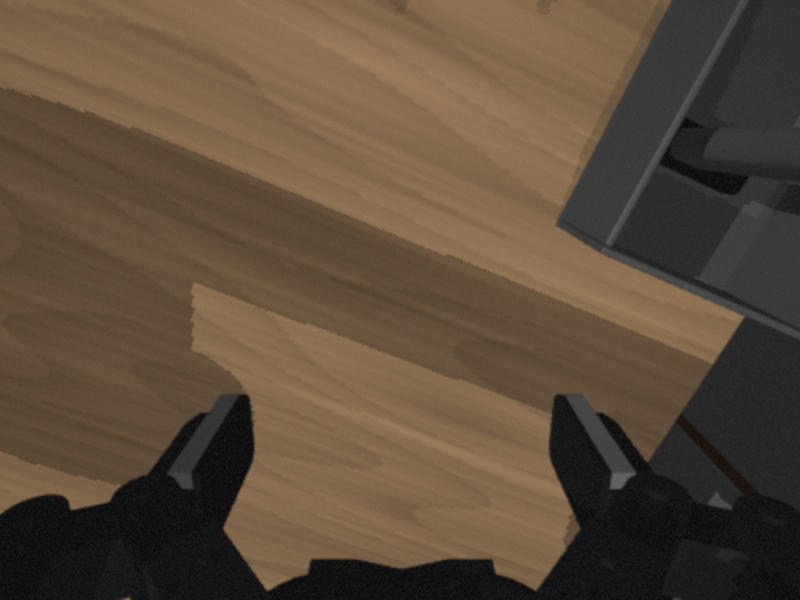

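The wrist view shows only bare table from the start pose, because the moves were refused: every row needs all keys.

Call:
{"op": "play_rows", "data": {"commands": [{"dx":3,"dy":2.5,"dz":3,"ax":0,"ay":0,"az":9.7,"fingers":1},{"dx":3.6,"dy":2.9,"dz":3,"ax":0,"ay":0,"az":9.7,"fingers":1},{"dx":3.6,"dy":2.9,"dz":2,"ax":0,"ay":0,"az":9.7,"fingers":1},{"dx":3.6,"dy":2.9,"dz":0,"ax":0,"ay":0,"az":9.7,"fingers":1},{"dx":3.6,"dy":2.9,"dz":0,"ax":0,"ay":0,"az":9.7,"fingers":1}]}}

```text
t: 0.82
tcp_pos: [379.5, -341.7, 311.7]
orientation: [0.001, 0.81, 0.586, 0.0]
ft_force: [-0.2, -0.2, 0.0]
width: 1.0
grasp_force: 0.0
```

Call:
{"op": "play_rows", "data": {"commands": [{"dx":3.6,"dy":2.9,"dz":0,"ax":0,"ay":0,"az":9.7,"fingers":1},{"dx":3.6,"dy":2.9,"dz":0,"ax":0,"ay":0,"az":9.7,"fingers":1},{"dx":3.6,"dy":2.9,"dz":0,"ax":0,"ay":0,"az":9.7,"fingers":1},{"dx":3.6,"dy":2.9,"dz":0,"ax":0,"ay":0,"az":9.7,"fingers":1},{"dx":3.0,"dy":2.9,"dz":0,"ax":0,"ay":0,"az":9.7,"fingers":1}]}}

```text
t: 1.45
tcp_pos: [553.5, -196.4, 310.7]
orientation: [-0.0, 0.498, 0.867, -0.0]
ft_force: [-0.8, 0.7, 0.3]
width: 0.996
grasp_force: 0.0
```

```bash
python3 look.py wrist w2; python3 look.py scene s2
python3 - <<'E'
from h import *
import pickle
D0=pickle.load(open('/tmp/D.pkl','rb'))
for k in('w2','s0'):
    im,d,c=D0['scene'] if k=='s0' else pickle.load(open(f'/tmp/{k}.pkl','rb'));P=cloud(c,d)
    g=cv2.cvtColor(im,cv2.COLOR_RGB2HSV)
    m=(P[...,2]>208)&(P[...,2]<245)&(d>100)&(P[...,0]>530)&(P[...,0]<760)&(P[...,1]<-60)&(P[...,1]>-420)&(g[...,2]>70)
    p=P[m];print(k,len(p))
    if len(p)<20: continue
    k_=p[p[:,2]>232];print('knuckle',len(k_),k_.mean(0),k_.min(0),k_.max(0))
    t=(p[:,2]>211)&(p[:,2]<228)
    q=p[t];me=q[:,:2].mean(0);w,v=np.linalg.eigh(np.cov((q[:,:2]-me).T));a=v[:,-1]*np.sign(v[1,-1]);s=(q[:,:2]-me)@a
    print('mean',me,'dir deg',np.degrees(np.arctan2(a[1],a[0])),'s range',s.min(),s.max(),'end',me+a*s.max())
    for lo in range(int(s.min()),int(s.max()),25):
        b=(s>=lo)&(s<lo+25)
        if b.sum()>3:
            o=(q[b,:2]-me)@np.array([-a[1],a[0]]);print(lo,b.sum(),(o.min()).round(),o.max().round(),q[b,2].mean().round())
E
```

```text
1.45 [ 553.5 -196.4  310.7] yaw y 30.248882707781252 z [-0.001  0.    -1.   ] [-0.82  0.71  0.31] [-0.46  0.26  0.5   1.81 -0.    0.59]
1.5 [ 556.5 -192.4  309.9] yaw y 30.71850094993644 z [ 0.002  0.004 -1.   ] [ 0.7   1.82 -0.92] [-0.45  0.26  0.5   1.81  0.    0.59]
w2 11866<stdin>:10: RuntimeWarning: Mean of empty slice.
  ret = um.true_divide(
Traceback (most recent call last):
ValueError: zero-size array to reduction operation minimum which has no identity
```

```bash
cat > lamp.py <<'E'
import sys
from h import *
import pickle
D0=pickle.load(open('/tmp/D.pkl','rb'))
for k in sys.argv[1:]:
    im,d,c=D0['scene'] if k=='s0' else pickle.load(open(f'/tmp/{k}.pkl','rb'));P=cloud(c,d)
    g=cv2.cvtColor(im,cv2.COLOR_RGB2HSV)
    m=(P[...,2]>208)&(P[...,2]<245)&(d>100)&(P[...,0]>380)&(P[...,0]<760)&(P[...,1]<-60)&(P[...,1]>-480)&(g[...,2]>70)
    if k[0]!='w': m&=P[...,0]>530 if k=='s0' else True
    p=P[m];print(k,len(p))
    k_=p[p[:,2]>232]
    if len(k_): print('knuckle',len(k_),k_.mean(0),k_.min(0),k_.max(0))
    q=p[(p[:,2]>211)&(p[:,2]<228)];me=q[:,:2].mean(0);w,v=np.linalg.eigh(np.cov((q[:,:2]-me).T));a=v[:,-1]*np.sign(v[1,-1]);s=(q[:,:2]-me)@a
    print('mean',me,'dir deg',np.degrees(np.arctan2(a[1],a[0])),'s range',s.min(),s.max())
    for lo in range(int(s.min()),int(s.max()),25):
        b=(s>=lo)&(s<lo+25)
        if b.sum()>3:
            o=(q[b,:2]-me)@np.array([-a[1],a[0]]);print(lo,b.sum(),(o.min()).round(),o.max().round(),q[b,2].mean().round())
E
python3 lamp.py w2 s0
```

```text
w2 11866
mean [ 600.78310794 -164.35047996] dir deg 114.6427960105126 s range -155.56695039741336 76.96612072732955
-155 326 -8.0 6.0 225.0
-130 407 -8.0 6.0 226.0
-105 347 -8.0 9.0 226.0
-80 814 -24.0 22.0 221.0
-55 1401 -24.0 22.0 220.0
-30 1380 -24.0 22.0 220.0
-5 1550 -24.0 22.0 220.0
20 1737 -24.0 22.0 220.0
45 2469 -24.0 22.0 220.0
70 713 -23.0 22.0 220.0
s0 1692
knuckle 82 [ 688.48713515 -356.92698804  233.31189309] [ 625.76975329 -369.93347066  232.04592359] [ 701.60297534 -221.69809504  240.51750043]
mean [ 622.07788751 -208.66367479] dir deg 114.91970098745438 s range -176.82059421344076 126.45382160349433
-176 60 -11.0 11.0 220.0
-151 80 -5.0 8.0 225.0
-126 88 -5.0 9.0 225.0
-101 85 -5.0 9.0 225.0
-76 74 -5.0 8.0 225.0
-51 74 -8.0 12.0 225.0
-26 166 -22.0 24.0 220.0
-1 193 -22.0 24.0 220.0
24 177 -22.0 24.0 220.0
49 155 -22.0 24.0 220.0
74 150 -22.0 24.0 220.0
99 155 -22.0 24.0 219.0
124 9 -17.0 10.0 219.0
```

View pics/w2.png

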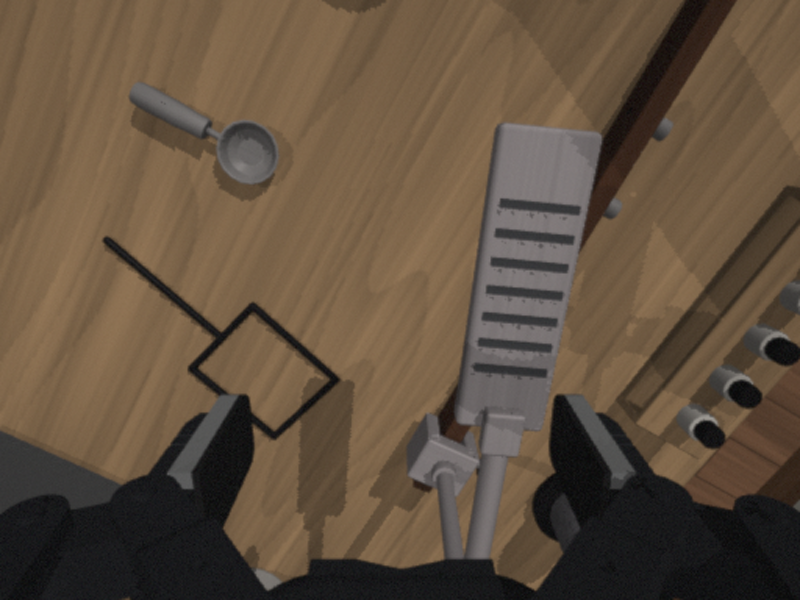

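The view shows the lamp head at (530,275), the arm at 114.7° in the world frame (joint about 0.37), head centre (601,-164) and hinge (691,-360). These agree with the 215 mm radius. Now I centre over the head and lower to straddle it.

Call:
{"op": "play_rows", "data": {"commands": [{"dx":3,"dy":1.4,"dz":0,"ax":0,"ay":0,"az":-3,"fingers":1},{"dx":2.3,"dy":1.0,"dz":0,"ax":0,"ay":0,"az":-2.2,"fingers":1},{"dx":0,"dy":0,"dz":0,"ax":0,"ay":0,"az":0,"fingers":1},{"dx":0,"dy":0,"dz":-2,"ax":0,"ay":0,"az":0,"fingers":1},{"dx":0,"dy":0,"dz":-3,"ax":0,"ay":0,"az":0,"fingers":1}]}}

```text
t: 2.17
tcp_pos: [605.0, -174.9, 262.5]
orientation: [0.002, 0.54, 0.842, -0.0]
ft_force: [-0.6, 0.4, 0.2]
width: 1.0
grasp_force: 0.0
```

Call:
{"op": "play_rows", "data": {"commands": [{"dx":0,"dy":0,"dz":-2.5,"ax":0,"ay":0,"az":0,"fingers":1},{"dx":0,"dy":0,"dz":-2.5,"ax":0,"ay":0,"az":0,"fingers":1},{"dx":0,"dy":0,"dz":-2.3,"ax":0,"ay":0,"az":0,"fingers":1},{"dx":0,"dy":0,"dz":0,"ax":0,"ay":0,"az":0,"fingers":1}]}}

```text
t: 2.68
tcp_pos: [602.7, -173.9, 185.9]
orientation: [-0.003, 0.54, 0.842, -0.001]
ft_force: [-0.1, -0.0, 0.6]
width: 1.0
grasp_force: 0.0
```

```bash
python3 look.py wrist w3; python3 lamp.py w3 | head -3
python3 - <<'E'
import numpy as np
# arc waypoints about hinge
h=np.array([691,-360.]);prev=None
for k in range(0,17):
    a=np.radians(114.7+ k*5.4);p=h+205*np.array([np.cos(a),np.sin(a)])
    if prev is not None:print(k,((p-prev)/10).round(2),p.round())
    prev=p
E
```

```text
2.675 [ 602.7 -173.9  185.9] yaw y 24.629557118745012 z [-0.005  0.002 -1.   ] [-0.07 -0.05  0.64] [-0.39  0.32  0.32  1.58 -0.    0.75]
w3 31952
knuckle 395 [ 590.89640909 -168.08469411  235.52573965] [ 542.9244804  -193.85090079  232.0062839 ] [ 661.76535133 -134.71223313  244.14593677]
mean [ 588.41776557 -134.90210905] dir deg 114.29018337853441 s range -74.6825242612766 45.17816005628338
1 [-1.71 -0.89] [ 588. -183.]
2 [-1.62 -1.05] [ 572. -193.]
3 [-1.52 -1.19] [ 557. -205.]
4 [-1.4  -1.33] [ 543. -218.]
5 [-1.27 -1.46] [ 530. -233.]
6 [-1.12 -1.57] [ 519. -249.]
7 [-0.97 -1.67] [ 509. -265.]
8 [-0.81 -1.75] [ 501. -283.]
9 [-0.64 -1.82] [ 495. -301.]
10 [-0.47 -1.87] [ 490. -320.]
11 [-0.29 -1.91] [ 487. -339.]
12 [-0.11 -1.93] [ 486. -358.]
13 [ 0.07 -1.93] [ 487. -378.]
14 [ 0.26 -1.91] [ 489. -397.]
15 [ 0.43 -1.88] [ 494. -415.]
16 [ 0.61 -1.83] [ 500. -434.]
```

The lamp is straddled at the right height. Now I swing it along the arc.

Call:
{"op": "play_rows", "data": {"commands": [{"dx":-1.7,"dy":-0.9,"dz":0,"ax":0,"ay":0,"az":5.4,"fingers":1},{"dx":-1.6,"dy":-1.05,"dz":0,"ax":0,"ay":0,"az":5.4,"fingers":1},{"dx":-1.5,"dy":-1.2,"dz":0,"ax":0,"ay":0,"az":5.4,"fingers":1},{"dx":-1.4,"dy":-1.35,"dz":0,"ax":0,"ay":0,"az":5.4,"fingers":1},{"dx":-1.25,"dy":-1.45,"dz":0,"ax":0,"ay":0,"az":5.4,"fingers":1}]}}

```text
t: 3.35
tcp_pos: [530.9, -233.9, 190.8]
orientation: [0.002, 0.327, 0.945, -0.0]
ft_force: [0.8, 0.2, -0.5]
width: 1.004
grasp_force: 0.4
```

Call:
{"op": "play_rows", "data": {"commands": [{"dx":-1.1,"dy":-1.55,"dz":0,"ax":0,"ay":0,"az":5.4,"fingers":1},{"dx":-1.0,"dy":-1.65,"dz":0,"ax":0,"ay":0,"az":5.4,"fingers":1},{"dx":-0.8,"dy":-1.75,"dz":0,"ax":0,"ay":0,"az":5.4,"fingers":1},{"dx":-0.65,"dy":-1.8,"dz":0,"ax":0,"ay":0,"az":5.4,"fingers":1},{"dx":-0.45,"dy":-1.85,"dz":0,"ax":0,"ay":0,"az":5.4,"fingers":1}]}}

```text
t: 3.98
tcp_pos: [490.9, -320.2, 190.8]
orientation: [0.001, 0.097, 0.995, -0.001]
ft_force: [1.0, 1.2, -0.4]
width: 0.997
grasp_force: 0.4
```

Call:
{"op": "play_rows", "data": {"commands": [{"dx":-0.3,"dy":-1.9,"dz":0,"ax":0,"ay":0,"az":5.4,"fingers":1},{"dx":-0.1,"dy":-1.9,"dz":0,"ax":0,"ay":0,"az":5.4,"fingers":1},{"dx":0.1,"dy":-1.9,"dz":0,"ax":0,"ay":0,"az":5.4,"fingers":1},{"dx":0.25,"dy":-1.9,"dz":0,"ax":0,"ay":0,"az":5.4,"fingers":1},{"dx":0.4,"dy":-1.8,"dz":0,"ax":0,"ay":0,"az":5.4,"fingers":1}]}}

```text
t: 4.6
tcp_pos: [494.5, -414.3, 190.7]
orientation: [0.001, -0.138, 0.99, -0.001]
ft_force: [1.0, 1.7, 0.0]
width: 1.0
grasp_force: 0.4
```

```bash
python3 look.py wrist w4; python3 lamp.py w4|head -3; python3 look.py scene s4;python3 lamp.py s4 | grep mean
```

```text
4.6 [ 494.5 -414.3  190.7] yaw y 105.84692293068542 z [ 0.002 -0.002 -1.   ] [0.97 1.74 0.02] [-0.8   0.36  0.38  1.59  0.   -1.08]
w4 28255
knuckle 66 [ 481.49909057 -401.8852929   240.93375032] [ 471.59204228 -470.02067963  232.42421889] [ 503.69874591 -361.74686186  243.58091241]
mean [ 451.69043648 -404.04892169] dir deg 10.969942539454784 s range -46.199999728465876 81.29208524889184
4.65 [ 494.6 -416.8  190.1] yaw y 105.87343829093507 z [ 0.002 -0.004 -1.   ] [-0.2  -2.15  0.49] [-0.8   0.36  0.38  1.58 -0.   -1.08]
mean [ 556.09402735 -390.41289641] dir deg 13.040726107107538 s range -153.16382829098146 149.8171061903377
```

The lamp arm is at about 1.72 rad, past square. I centre the fingers, lift, and go over to the bracket.

Call:
{"op": "play_rows", "data": {"commands": [{"dx":0,"dy":0.8,"dz":0,"ax":0,"ay":0,"az":-2,"fingers":1},{"dx":0,"dy":0.7,"dz":1,"ax":0,"ay":0,"az":-2,"fingers":1},{"dx":0,"dy":0,"dz":4,"ax":0,"ay":0,"az":0,"fingers":1},{"dx":0,"dy":0,"dz":4,"ax":0,"ay":0,"az":0,"fingers":1},{"dx":0,"dy":3,"dz":3,"ax":0,"ay":0,"az":0,"fingers":1}]}}

```text
t: 5.32
tcp_pos: [493.9, -368.9, 311.0]
orientation: [0.001, -0.1, 0.995, -0.001]
ft_force: [0.1, 0.3, 0.3]
width: 0.997
grasp_force: 0.0
```

Call:
{"op": "play_rows", "data": {"commands": [{"dx":-0.5,"dy":6,"dz":0,"ax":0,"ay":0,"az":0,"fingers":1},{"dx":-0.5,"dy":6,"dz":0,"ax":0,"ay":0,"az":0,"fingers":1},{"dx":-0.5,"dy":6,"dz":0,"ax":0,"ay":0,"az":0,"fingers":1},{"dx":-0.5,"dy":6,"dz":0,"ax":0,"ay":0,"az":0,"fingers":1},{"dx":-0.5,"dy":6,"dz":-1,"ax":0,"ay":0,"az":0,"fingers":1}]}}

```text
t: 5.95
tcp_pos: [468.9, -66.1, 300.6]
orientation: [0.002, -0.101, 0.995, -0.001]
ft_force: [1.0, -0.1, 0.6]
width: 0.995
grasp_force: 0.0
```

Call:
{"op": "play_rows", "data": {"commands": [{"dx":-0.5,"dy":6,"dz":-1,"ax":0,"ay":0,"az":0,"fingers":1},{"dx":-0.5,"dy":6,"dz":-1,"ax":0,"ay":0,"az":0,"fingers":1},{"dx":0,"dy":6,"dz":-1,"ax":0,"ay":0,"az":0,"fingers":1},{"dx":0,"dy":6,"dz":-1,"ax":0,"ay":0,"az":-1,"fingers":1},{"dx":0,"dy":6,"dz":0,"ax":0,"ay":0,"az":0,"fingers":1}]}}

```text
t: 6.58
tcp_pos: [458.2, 233.7, 259.0]
orientation: [0.0, -0.092, 0.996, -0.0]
ft_force: [1.0, -0.2, 0.4]
width: 0.998
grasp_force: 0.0
```

Call:
{"op": "play_rows", "data": {"commands": [{"dx":0,"dy":0,"dz":0,"ax":0,"ay":0,"az":0,"fingers":1},{"dx":0,"dy":0,"dz":0,"ax":0,"ay":0,"az":0,"fingers":1}]}}

```text
t: 6.82
tcp_pos: [459.0, 231.8, 259.3]
orientation: [0.001, -0.093, 0.996, -0.0]
ft_force: [-0.6, -0.7, 0.0]
width: 1.004
grasp_force: 0.0
```

```bash
python3 look.py wrist w5; python3 look.py scene s5;python3 lamp.py s5 | head -3
cat > br.py <<'E'
import sys
from h import *
import pickle
im,d,c=pickle.load(open(f'/tmp/{sys.argv[1]}.pkl','rb'));P=cloud(c,d);g=cv2.cvtColor(im,cv2.COLOR_RGB2HSV)
box=[float(x) for x in sys.argv[2:6]]
w=(g[...,1]<60)&(g[...,2]>90)&(d>0)&(P[...,2]>3)&(P[...,2]<60)&(P[...,0]>box[0])&(P[...,0]<box[1])&(P[...,1]>box[2])&(P[...,1]<box[3])
n,l,st,_=cv2.connectedComponentsWithStats(w.astype(np.uint8));k=1+st[1:,4].argmax();w=l==k;print(st[k])
p=P[w];print(len(p),p.min(0).round(1),p.max(0).round(1),np.percentile(p[:,2],[50,98]))
for nm,lo,hi in(('plate',36.5,44),('neck+',31.5,36.5)):
    q=p[(p[:,2]>lo)&(p[:,2]<hi)]
    (cx,cy),(a,b),th=cv2.minAreaRect(q[:,:2].astype(np.float32));print(nm,len(q),(round(cx,1),round(cy,1)),round(a,1),round(b,1),round(th,2),q[:,2].mean())
    m=q[:,:2].mean(0);e,v=np.linalg.eigh(np.cov((q[:,:2]-m).T));print('   pca',m.round(1),(np.degrees(np.arctan2(v[1,1],v[0,1]))%180).round(2))
q=p[(p[:,2]>26)&(p[:,2]<31.5)&(p[:,0]<box[6] if len(box)>6 else True)]
E
python3 br.py w5 400 570 190 340
```

```text
6.825 [459.  231.8 259.3] yaw y 100.70532949661272 z [ 0.001 -0.    -1.   ] [-0.57 -0.69  0.03] [ 0.34  0.03  0.13  1.68 -0.    0.15]
6.875 [459.3 231.1 259.3] yaw y 100.63133555287644 z [ 0.001 -0.    -1.   ] [ 1.19 -0.11  0.  ] [ 0.34  0.03  0.13  1.68 -0.    0.15]
s5 2228
knuckle 89 [ 689.84752267 -357.75442377  233.51063309] [ 677.17111908 -369.69338357  232.01796723] [ 700.94002914 -345.89856591  240.85402818]
mean [ 523.3958704  -396.54947364] dir deg 12.135598940551144 s range -121.09452650403135 182.820508152959
[ 233  126   83  105 1656]
1656 [425.  219.4   3.2] [552.5 316.7  42.4] [33.70040127 41.28242256]
plate 488 (540.2, 268.2) 7.0 98.4 11.02 40.026464281699496
   pca [539.8 269. ] 100.89
neck+ 468 (483.9, 264.7) 122.5 57.3 24.55 34.159604515130184
   pca [508.2 262.5] 10.77
```

View pics/w5.png

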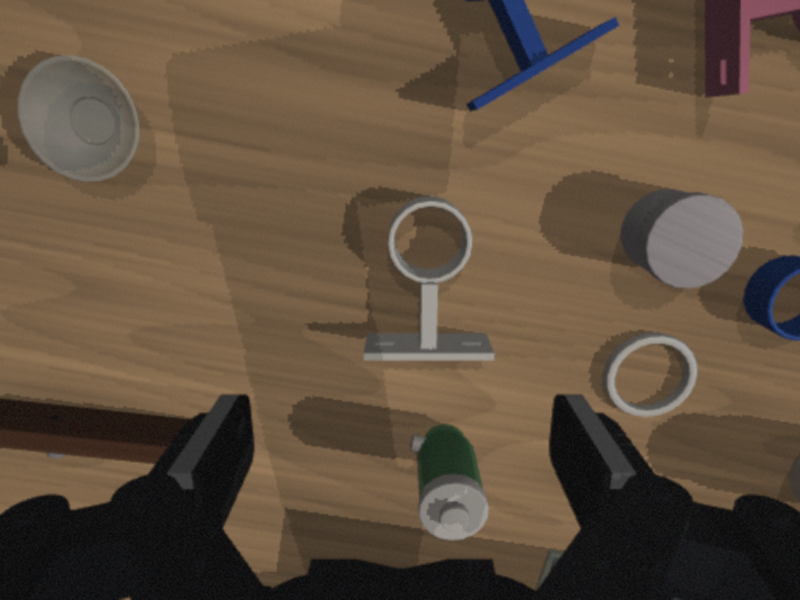

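The wrist camera sits on the robot's side. The white bracket is at (430,290), the dispenser at (450,480) and the dish at (78,118). The grip point comes out at about (511.7, 262.7) with yaw 11°. Now I check clearances.

Run:
```python
from h import *
import pickle
im,d,c=pickle.load(open('/tmp/s5.pkl','rb'));P=cloud(c,d);s=.64
g=cv2.cvtColor(im,cv2.COLOR_RGB2HSV)
def box(a,b,e,f): 
    M=np.zeros((384,512),bool);M[int(b*s):int(f*s),int(a*s):int(e*s)]=1;return M
for nm,bx,z0,z1 in(('disp',(485,298,522,352),60,105),('dish',(305,360,382,405),8,30),('spoon',(215,425,280,475),8,60),('net',(165,485,275,600),3,15)):
    p=P[box(*bx)&(P[...,2]>z0)&(P[...,2]<z1)&(d>0)];print(nm,len(p),p.min(0).round(),p.max(0).round())
# rail front top edge/wood from scene & initial side, bolt heads, left end
for n in('s5','side0'):
    if n=='side0': im,d,c=pickle.load(open('/tmp/D.pkl','rb'))['side']
    P=cloud(c,d);g=cv2.cvtColor(im,cv2.COLOR_RGB2HSV)
    m=(g[...,2]<120)&(g[...,1]>90)&((g[...,0]<12)|(g[...,0]>170))&(P[...,2]>42)&(P[...,2]<48)&(P[...,0]>600)&(P[...,0]<720)&(P[...,1]<130)&(P[...,1]>-330)&(d>0)
    p=P[m][:,:2].astype(np.float32);R=cv2.minAreaRect(p);print(n,len(p),R);print(cv2.boxPoints(R))
    for lo in range(-320,120,60):
        b=(p[:,1]>lo)&(p[:,1]<lo+60)
        if b.sum()>3:
            o=p[b,0]+.0597*(p[b,1]+61);print(lo,b.sum(),np.percentile(o,[3,50,97]).round(1))
    b=(P[...,0]>675)&(P[...,0]<715)&(P[...,1]<20)&(P[...,1]>-140)&(P[...,2]>12)&(P[...,2]<36)&(g[...,1]<60)&(d>0);n_,l,st,ce=cv2.connectedComponentsWithStats(b.astype(np.uint8))
    for k in range(1,n_):
        if st[k,4]>4: print('bolt',st[k,4],P[l==k].mean(0).round(1))
```

```text
disp 230 [610. 276.  60.] [662. 326. 100.]
dish 327 [373. -44.   8.] [456.  36.  26.]
spoon 246 [ 315. -231.    8.] [ 438. -182.   23.]
net 453 [ 369. -446.    3.] [ 595. -247.   11.]
s5 916 ((675.5672607421875, -117.24000549316406), (17.989524841308594, 425.1331787109375), 3.356748104095459)
[[ 654.1416     94.435234]
 [ 679.0343   -329.96857 ]
 [ 696.9929   -328.91525 ]
 [ 672.1002     95.488556]]
-320 184 [664.2 672.1 679.8]
-260 169 [664.4 672.1 679.6]
-200 140 [664.4 671.9 680.1]
-140 122 [664.1 672.4 680. ]
-80 109 [664.  671.9 679.8]
-20 93 [664.1 671.1 679.6]
40 69 [664.4 671.8 679.2]
bolt 40 [686.1 -27.3  26.2]
bolt 44 [691.3 -96.1  26.9]
side0 117 ((671.5643310546875, -115.04342651367188), (17.164697647094727, 428.5740051269531), 3.42283296585083)
[[ 650.2035    98.34891]
 [ 675.79114 -329.46057]
 [ 692.9252  -328.43576]
 [ 667.3375    99.37372]]
-320 12 [660.6 665.6 672.3]
-260 13 [660.2 665.  671. ]
-200 13 [661.9 667.9 672.5]
-140 17 [661.7 666.7 673.8]
-80 16 [661.7 667.  674.7]
-20 21 [662.7 668.2 676. ]
40 20 [660.3 666.5 672.7]
bolt 5 [685.6 -18.6  28.1]
```

Clearances are fine, with the rail origin near (661.5,-62) and yaw 3.4°. I descend on the neck and grip.

Call:
{"op": "play_rows", "data": {"commands": [{"dx":2.6,"dy":1.6,"dz":-4,"ax":0,"ay":0,"az":0.4,"fingers":1},{"dx":2.65,"dy":1.5,"dz":-5,"ax":0,"ay":0,"az":0,"fingers":1},{"dx":0,"dy":0,"dz":-5,"ax":0,"ay":0,"az":0,"fingers":1},{"dx":0,"dy":0,"dz":-4,"ax":0,"ay":0,"az":0,"fingers":1},{"dx":0,"dy":0,"dz":-3,"ax":0,"ay":0,"az":0,"fingers":1}]}}

```text
t: 7.55
tcp_pos: [511.4, 260.5, 46.3]
orientation: [-0.001, -0.095, 0.995, -0.0]
ft_force: [-1.2, 0.2, -0.6]
width: 1.0
grasp_force: 0.0
```

Call:
{"op": "play_rows", "data": {"commands": [{"dx":0,"dy":0,"dz":-2,"ax":0,"ay":0,"az":0,"fingers":1},{"dx":0,"dy":0,"dz":-1.5,"ax":0,"ay":0,"az":0,"fingers":1},{"dx":0,"dy":0,"dz":-1,"ax":0,"ay":0,"az":0,"fingers":1},{"dx":0,"dy":0,"dz":0,"ax":0,"ay":0,"az":0,"fingers":1}]}}

```text
t: 8.05
tcp_pos: [511.7, 262.3, 3.0]
orientation: [-0.0, -0.096, 0.995, -0.0]
ft_force: [-0.1, -0.4, -0.3]
width: 1.005
grasp_force: 0.0
```

Call:
{"op": "play_rows", "data": {"commands": [{"dx":0,"dy":0,"dz":0.1,"ax":0,"ay":0,"az":0,"fingers":-1},{"dx":0,"dy":0,"dz":0,"ax":0,"ay":0,"az":0,"fingers":-1},{"dx":0,"dy":0,"dz":0,"ax":0,"ay":0,"az":0,"fingers":-1},{"dx":0,"dy":0,"dz":0,"ax":0,"ay":0,"az":0,"fingers":-1},{"dx":0,"dy":0,"dz":0,"ax":0,"ay":0,"az":0,"fingers":-1}]}}

```text
t: 8.68
tcp_pos: [512.2, 263.1, 4.7]
orientation: [0.0, -0.097, 0.995, 0.0]
ft_force: [0.1, 0.1, 1.2]
width: 0.134
grasp_force: 60.2
```

Call:
{"op": "play_rows", "data": {"commands": [{"dx":0,"dy":0,"dz":0,"ax":0,"ay":0,"az":0,"fingers":-1},{"dx":0,"dy":0,"dz":0,"ax":0,"ay":0,"az":0,"fingers":-1},{"dx":0,"dy":0,"dz":0,"ax":0,"ay":0,"az":0,"fingers":-1}]}}

```text
t: 9.05
tcp_pos: [512.2, 263.1, 4.7]
orientation: [0.0, -0.097, 0.995, 0.0]
ft_force: [-0.3, 0.2, 2.8]
width: 0.129
grasp_force: 60.3
```

The neck is gripped at about 12 mm opening. I lift it and carry it to just in front of the rail.

Call:
{"op": "play_rows", "data": {"commands": [{"dx":0,"dy":0,"dz":1,"ax":0,"ay":0,"az":0,"fingers":-1},{"dx":0,"dy":0,"dz":2.5,"ax":0,"ay":0,"az":0,"fingers":-1},{"dx":0,"dy":-3,"dz":1,"ax":0,"ay":0,"az":0,"fingers":-1},{"dx":0.5,"dy":-5,"dz":0,"ax":0,"ay":0,"az":-1,"fingers":-1},{"dx":1,"dy":-5,"dz":0,"ax":0,"ay":0,"az":-1.5,"fingers":-1}]}}

```text
t: 9.68
tcp_pos: [526.2, 131.9, 49.3]
orientation: [-0.0, -0.075, 0.997, -0.0]
ft_force: [0.1, -0.5, -1.3]
width: 0.127
grasp_force: 59.6
```

Call:
{"op": "play_rows", "data": {"commands": [{"dx":1.5,"dy":-5,"dz":0,"ax":0,"ay":0,"az":-1.5,"fingers":-1},{"dx":1.5,"dy":-5,"dz":0,"ax":0,"ay":0,"az":-1.5,"fingers":-1},{"dx":1.5,"dy":-5,"dz":0,"ax":0,"ay":0,"az":-1.5,"fingers":-1},{"dx":1.5,"dy":-3.5,"dz":0,"ax":0,"ay":0,"az":-0.6,"fingers":-1},{"dx":0.3,"dy":-1.4,"dz":0,"ax":0,"ay":0,"az":0,"fingers":-1}]}}

```text
t: 10.3
tcp_pos: [589.9, -68.2, 49.0]
orientation: [-0.0, -0.029, 1.0, 0.0]
ft_force: [-0.1, 1.0, -1.6]
width: 0.129
grasp_force: 59.6
```

Call:
{"op": "play_rows", "data": {"commands": [{"dx":0,"dy":0,"dz":-1.5,"ax":0,"ay":0,"az":0,"fingers":-1},{"dx":0,"dy":0,"dz":-1,"ax":0,"ay":0,"az":0,"fingers":-1},{"dx":0,"dy":0,"dz":-0.7,"ax":0,"ay":0,"az":0,"fingers":-1},{"dx":0,"dy":0,"dz":0,"ax":0,"ay":0,"az":0,"fingers":-1}]}}

```text
t: 10.8
tcp_pos: [588.6, -64.8, 15.9]
orientation: [-0.001, -0.031, 1.0, 0.0]
ft_force: [0.6, 0.3, -1.1]
width: 0.133
grasp_force: 59.6
```

```bash
python3 look.py wrist w6; python3 look.py scene s6; python3 look.py side d6
for k in w6 s6 d6; do echo $k; python3 br.py $k 480 640 -130 10; done
python3 - <<'E'
from h import *
import pickle
for n in('w6','s6','d6'):
    im,d,c=pickle.load(open(f'/tmp/{n}.pkl','rb'));P=cloud(c,d);g=cv2.cvtColor(im,cv2.COLOR_RGB2HSV)
    m=(g[...,2]<130)&(g[...,1]>80)&((g[...,0]<13)|(g[...,0]>170))&(P[...,2]>42)&(P[...,2]<48)&(P[...,0]>630)&(P[...,0]<720)&(P[...,1]<130)&(P[...,1]>-330)&(d>0)
    p=P[m][:,:2]
    if len(p)>10:
        o=p[:,0]+.0597*(p[:,1]+61);print(n,len(p),'o',np.percentile(o,[2,50,98]).round(1),'ymax',p[:,1].max().round(1),np.polyfit(p[:,1],p[:,0],1))
E
```

```text
10.8 [588.6 -64.8  15.9] yaw y 93.59263024571474 z [-0.003  0.001 -1.   ] [ 0.56  0.33 -1.15] [-0.22  0.28 -0.07  1.22  0.   -0.29]
10.85 [589.2 -65.1  16.7] yaw y 93.57606566790423 z [-0.001  0.    -1.   ] [ 0.79  0.33 -1.3 ] [-0.22  0.28 -0.07  1.22  0.   -0.29]
10.9 [589.8 -65.4  17.3] yaw y 93.56434775647698 z [-0.  0. -1.] [-0.33  0.04 -2.42] [-0.22  0.28 -0.07  1.22  0.   -0.29]
w6
[  172    54   171   289 12206]
12206 [500.8 -98.8  11.4] [615.2 -37.6  53.1] [41.4730222  46.23246521]
plate 6117 (555.4, -59.1) 112.8 61.4 20.57 41.17830987036758
   pca [531.1 -69.9] 1.62
neck+ 703 (542.8, -75.2) 66.8 31.0 28.36 34.02736916757256
   pca [545.8 -80. ] 39.45
s6
[246 269  21  35 281]
281 [ 593.3 -115.7    9.5] [622.5 -12.4  54.7] [40.44817006 54.19932092]
plate 38 (608.0, -67.3) 23.9 93.4 3.95 40.610834836870616
   pca [616.1 -73.2] 93.25
neck+ 22 (610.0, -67.0) 19.8 92.5 2.12 34.11973467407741
   pca [615.2 -70.9] 91.84
d6
[242 183  19  13 185]
185 [ 498.4 -101.    11.1] [579.5 -33.7  50.6] [31.56985748 46.18430987]
plate 44 (534.0, -62.7) 71.8 61.8 44.56 40.43875153521453
   pca [537.1 -64.1] 169.04
neck+ 36 (534.8, -61.2) 77.5 56.4 42.35 33.90778809477466
   pca [536.3 -63.2] 19.14
s6 1001 o [663.8 672.1 679.9] ymax 93.6 [-6.02721241e-02  6.68253561e+02]
d6 106 o [660.  667.2 675.7] ymax 102.3 [-6.57118885e-02  6.63510939e+02]
```

View pics/w6.png

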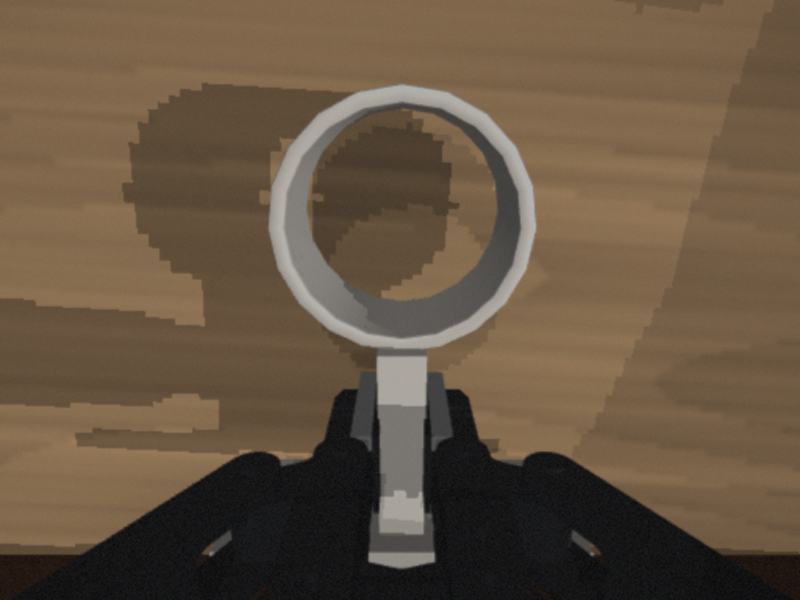

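The collar and neck are centred on the tool axis; the measured collar centre agrees with the TCP to within 1 mm. Contact is expected at TCP x of about 629–631. I lower to the shelf and approach slowly.

Call:
{"op": "play_rows", "data": {"commands": [{"dx":1,"dy":0,"dz":-0.6,"ax":0,"ay":0,"az":-0.1,"fingers":-1},{"dx":1,"dy":0,"dz":-0.4,"ax":0,"ay":0,"az":0,"fingers":-1},{"dx":0.8,"dy":0,"dz":-0.2,"ax":0,"ay":0,"az":0,"fingers":-1},{"dx":0.4,"dy":0,"dz":0,"ax":0,"ay":0,"az":0,"fingers":-1},{"dx":0,"dy":0,"dz":0,"ax":0,"ay":0,"az":0,"fingers":-1}]}}

```text
t: 11.58
tcp_pos: [622.3, -66.2, 5.3]
orientation: [0.0, -0.03, 1.0, -0.0]
ft_force: [-0.6, 0.6, -2.1]
width: 0.13
grasp_force: 59.8
```

Call:
{"op": "play_rows", "data": {"commands": [{"dx":0,"dy":0,"dz":-0.1,"ax":0,"ay":0,"az":0,"fingers":-1},{"dx":0,"dy":0,"dz":0,"ax":0,"ay":0,"az":0,"fingers":-1},{"dx":0,"dy":0,"dz":0,"ax":0,"ay":0,"az":0,"fingers":-1}]}}

```text
t: 11.95
tcp_pos: [622.0, -66.2, 4.7]
orientation: [0.0, -0.03, 1.0, -0.0]
ft_force: [0.5, -0.5, 0.9]
width: 0.13
grasp_force: 60.0
```

Call:
{"op": "play_rows", "data": {"commands": [{"dx":0.2,"dy":0.05,"dz":0,"ax":0,"ay":0,"az":0,"fingers":-1},{"dx":0.2,"dy":0.05,"dz":0,"ax":0,"ay":0,"az":0,"fingers":-1},{"dx":0.1,"dy":0,"dz":0,"ax":0,"ay":0,"az":0,"fingers":-1},{"dx":0,"dy":0,"dz":0,"ax":0,"ay":0,"az":0,"fingers":-1}]}}

```text
t: 12.45
tcp_pos: [626.6, -65.2, 4.8]
orientation: [-0.0, -0.03, 1.0, -0.0]
ft_force: [-3.9, 0.5, 5.0]
width: 0.132
grasp_force: 60.6
```

```bash
python3 look.py side d7
python3 - <<'E'
import cv2
im=cv2.imread('pics/d7.png');cv2.imwrite('pics/d7c.png',cv2.resize(im[200:350,280:480],(800,600),interpolation=cv2.INTER_CUBIC))
E
```

```text
12.45 [626.6 -65.2   4.8] yaw y 93.4067762748301 z [-0.001 -0.    -1.   ] [-3.92  0.48  5.03] [-0.21  0.38  0.04  1.22 -0.   -0.27]
```

Call:
{"op": "play_rows", "data": {"commands": [{"dx":0,"dy":0,"dz":0.05,"ax":0,"ay":0,"az":0,"fingers":-1},{"dx":0,"dy":0,"dz":0,"ax":0,"ay":0,"az":0,"fingers":-1},{"dx":0,"dy":0,"dz":0,"ax":0,"ay":0,"az":0,"fingers":-1}]}}

```text
t: 12.88
tcp_pos: [627.0, -65.1, 4.8]
orientation: [0.0, -0.03, 1.0, -0.0]
ft_force: [-2.6, -0.2, 3.6]
width: 0.131
grasp_force: 60.3
```

View pics/d7c.png

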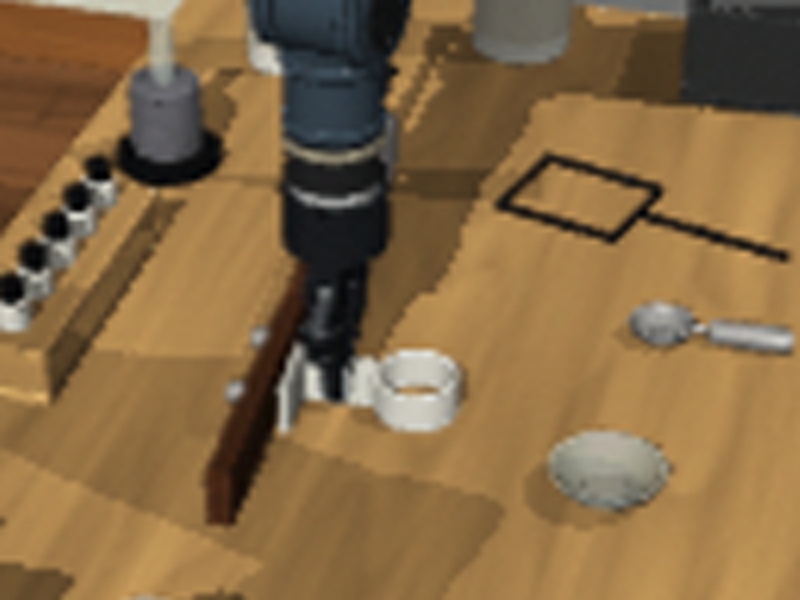

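The plate stands upright a few mm from the rail, and the bolt heads behind match its span. The current force is mostly shelf friction, so I ease the load up a little and advance.

Call:
{"op": "play_rows", "data": {"commands": [{"dx":0,"dy":0,"dz":0.05,"ax":0,"ay":0,"az":0,"fingers":-1},{"dx":0.1,"dy":0,"dz":0,"ax":0,"ay":0,"az":0,"fingers":-1},{"dx":0.1,"dy":0,"dz":0,"ax":0,"ay":0,"az":0,"fingers":-1},{"dx":0,"dy":0,"dz":0,"ax":0,"ay":0,"az":0,"fingers":-1},{"dx":0,"dy":0,"dz":0,"ax":0,"ay":0,"az":0,"fingers":-1}]}}

```text
t: 13.5
tcp_pos: [628.8, -65.0, 5.0]
orientation: [-0.0, -0.03, 1.0, 0.0]
ft_force: [-0.1, -0.3, -0.8]
width: 0.129
grasp_force: 59.7
```

Call:
{"op": "play_rows", "data": {"commands": [{"dx":0.1,"dy":0,"dz":0,"ax":0,"ay":0,"az":0,"fingers":-1},{"dx":0,"dy":0,"dz":0,"ax":0,"ay":0,"az":0,"fingers":-1},{"dx":0,"dy":0,"dz":0,"ax":0,"ay":0,"az":0,"fingers":-1}]}}

```text
t: 13.88
tcp_pos: [629.9, -65.1, 5.3]
orientation: [0.0, -0.03, 1.0, 0.0]
ft_force: [0.5, -0.1, -1.8]
width: 0.13
grasp_force: 59.7
```

Call:
{"op": "play_rows", "data": {"commands": [{"dx":0.1,"dy":0,"dz":0,"ax":0,"ay":0,"az":0,"fingers":-1},{"dx":0,"dy":0,"dz":0,"ax":0,"ay":0,"az":0,"fingers":-1},{"dx":0,"dy":0,"dz":0,"ax":0,"ay":0,"az":0,"fingers":-1}]}}

```text
t: 14.25
tcp_pos: [630.8, -65.1, 5.3]
orientation: [-0.0, -0.03, 1.0, -0.0]
ft_force: [-0.3, -0.0, -1.9]
width: 0.13
grasp_force: 59.7
```

Call:
{"op": "play_rows", "data": {"commands": [{"dx":0.1,"dy":0,"dz":0,"ax":0,"ay":0,"az":0,"fingers":-1},{"dx":0,"dy":0,"dz":0,"ax":0,"ay":0,"az":0,"fingers":-1},{"dx":0,"dy":0,"dz":0,"ax":0,"ay":0,"az":0,"fingers":-1}]}}

```text
t: 14.62
tcp_pos: [631.9, -65.1, 5.3]
orientation: [0.0, -0.03, 1.0, -0.0]
ft_force: [-0.6, 0.4, -1.0]
width: 0.132
grasp_force: 59.7
```

Call:
{"op": "play_rows", "data": {"commands": [{"dx":0.1,"dy":0,"dz":0,"ax":0,"ay":0,"az":0,"fingers":-1},{"dx":0,"dy":0,"dz":0,"ax":0,"ay":0,"az":0,"fingers":-1},{"dx":0,"dy":0,"dz":0,"ax":0,"ay":0,"az":0,"fingers":-1}]}}

```text
t: 15.0
tcp_pos: [632.1, -65.1, 5.2]
orientation: [-0.001, -0.03, 1.0, -0.0]
ft_force: [-2.7, -0.8, -0.3]
width: 0.131
grasp_force: 59.9
```

Contact with the rail is at TCP x of about 632. I settle the foot back on the shelf, then press.

Call:
{"op": "play_rows", "data": {"commands": [{"dx":0,"dy":0,"dz":-0.05,"ax":0,"ay":0,"az":0,"fingers":-1},{"dx":0,"dy":0,"dz":0,"ax":0,"ay":0,"az":0,"fingers":-1},{"dx":0,"dy":0,"dz":0,"ax":0,"ay":0,"az":0,"fingers":-1}]}}

```text
t: 15.38
tcp_pos: [632.2, -65.1, 4.8]
orientation: [-0.001, -0.03, 1.0, -0.0]
ft_force: [-6.4, -1.0, 2.0]
width: 0.129
grasp_force: 60.1
```

Call:
{"op": "play_rows", "data": {"commands": [{"dx":0.1,"dy":0,"dz":0,"ax":0,"ay":0,"az":0,"fingers":-1},{"dx":0,"dy":0,"dz":0,"ax":0,"ay":0,"az":0,"fingers":-1},{"dx":0,"dy":0,"dz":0,"ax":0,"ay":0,"az":0,"fingers":-1}]}}

```text
t: 15.75
tcp_pos: [632.2, -65.1, 4.8]
orientation: [-0.002, -0.03, 1.0, -0.0]
ft_force: [-7.9, -0.5, 4.3]
width: 0.131
grasp_force: 60.4
```

```bash
python3 look.py scene s8
python3 - <<'E'
from h import *
import pickle
s=r.state();print(s['ft_force'],s['wrist_torque'],s['tcp_pos'])
im,d,c=pickle.load(open('/tmp/s8.pkl','rb'));f=192/np.tan(np.radians(c['fov_y'])/2)
q=rot(c).T@(np.array([664,-63,25])-c['position']);u=c['cx']+f*q[0]/-q[2];v=c['cy']-f*q[1]/-q[2];print(u,v)
u,v=int(u),int(v);cv2.imwrite('pics/s8c.png',cv2.resize(im[v-45:v+45,u-60:u+60,::-1],(800,600),interpolation=cv2.INTER_CUBIC))
E
```

```text
15.75 [632.2 -65.1   4.8] yaw y 93.40986616513736 z [-0.003 -0.    -1.   ] [-7.94 -0.55  4.31] [-0.21  0.4   0.06  1.23 -0.   -0.27]
[-7.11394476  0.07228501  3.79079164] [-0.05940941  1.32777631  0.21737712] [632.15195174 -65.11503589   4.77127629]
271.26637456906167 295.0463538736764
```

View pics/s8c.png

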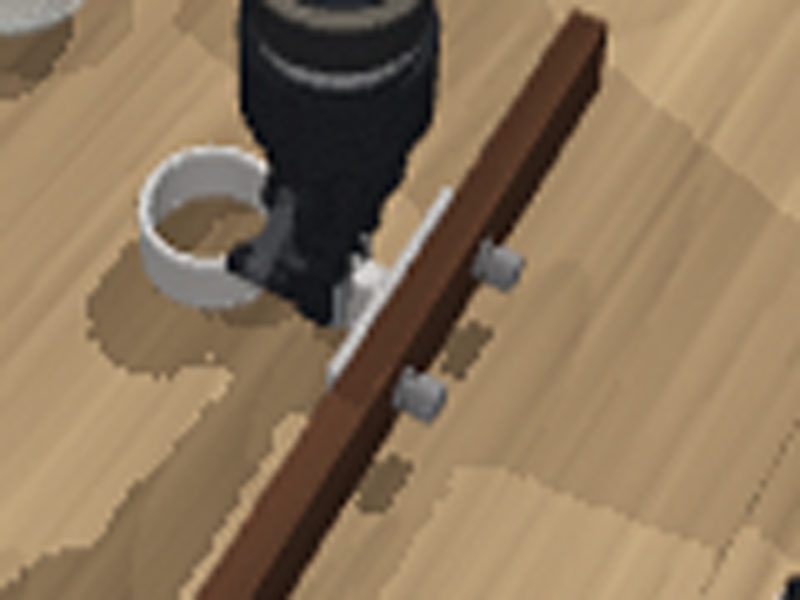

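The plate is flush along the rail, with the two bolt heads behind at (500,265) and (420,395). Now a numerical check of the lateral alignment from this view.

Run:
```python
from h import *
c=r.get_calibration('scene');k=120/800
def q(u,v,z):return onz(c,211+u*k,250+v*k,z)
a=np.radians(3.4);ey=np.array([-np.sin(a),np.cos(a)])
for nm,L in(('plate',[(448,190,40),(331,382,40)]),('bolts',[(500,266,22),(420,396,22)])):
    P=np.array([q(*x) for x in L]);print(nm,P.round(1).tolist(),'along',(P[:,:2]@ey).round(1),'mid',(P[:,:2]@ey).mean().round(1),'len',np.ptp(P[:,:2]@ey).round(1))
```

```text
plate [[657.1, -15.9, 40.0], [665.5, -118.6, 40.0]] along [ -54.8 -157.9] mid -106.3 len 103.1
bolts [[688.0, -24.8, 22.0], [691.8, -94.7, 22.0]] along [ -65.6 -135.6] mid -100.6 len 70.0
```

Call:
{"op": "play_rows", "data": {"commands": [{"dx":0.08,"dy":0,"dz":0.02,"ax":0,"ay":0,"az":0,"fingers":-1},{"dx":0,"dy":0,"dz":0,"ax":0,"ay":0,"az":0,"fingers":-1},{"dx":0,"dy":0,"dz":0,"ax":0,"ay":0,"az":0,"fingers":-1},{"dx":0,"dy":0,"dz":0,"ax":0,"ay":0,"az":0,"fingers":-1}]}}

```text
t: 16.3
tcp_pos: [632.2, -65.1, 4.8]
orientation: [-0.003, -0.03, 1.0, -0.0]
ft_force: [-10.1, -1.5, 4.2]
width: 0.133
grasp_force: 60.5
```

The force is now 10.1 N. The picture suggests a sideways offset of 2–6 mm, so I check it with masks in both views.

```bash
python3 look.py side d9; python3 look.py scene s9
python3 - <<'E'
from h import *
import pickle
a=np.radians(3.4);ey=np.array([-np.sin(a),np.cos(a)])
for n in('s9','d9'):
    im,d,c=pickle.load(open(f'/tmp/{n}.pkl','rb'));P=cloud(c,d);g=cv2.cvtColor(im,cv2.COLOR_RGB2HSV)
    base=(d>0)&(g[...,1]<70)
    A=P[...,:2]@ey
    b=base&(P[...,0]>678)&(P[...,0]<712)&(P[...,1]<20)&(P[...,1]>-140)&(P[...,2]>8)&(P[...,2]<38)&(g[...,2]>70)
    N,l,st,ce=cv2.connectedComponentsWithStats(b.astype(np.uint8))
    for k in range(1,N):
        if st[k,4]>=4:
            x=onz(c,*ce[k],22);al=A[l==k];print(n,'bolt',st[k,4],ce[k].round(1),x.round(1),'along',(x[:2]@ey).round(1),'depth range',al.min().round(1),al.max().round(1))
    p=base&(P[...,0]>630)&(P[...,0]<672)&(P[...,1]<0)&(P[...,1]>-130)&(P[...,2]>24)&(P[...,2]<44)&(g[...,2]>95)
    N,l,st,ce=cv2.connectedComponentsWithStats(p.astype(np.uint8))
    for k in range(1,N):
        if st[k,4]>=4: al=A[l==k];print(n,'plate',st[k],al.min().round(1),al.max().round(1),P[l==k].mean(0).round(1))
    v,u=np.where(p);i=[A[v,u].argmin(),A[v,u].argmax()]
    for j in i:print('  end px',u[j],v[j],P[v[j],u[j]].round(1))
    rm=(g[...,2]<130)&(g[...,1]>80)&((g[...,0]<13)|(g[...,0]>170))&(P[...,2]>10)&(P[...,2]<48)&(P[...,0]>630)&(P[...,0]<690)&(P[...,1]<130)&(P[...,1]>60)&(d>0)
    print(n,'rail end along',np.percentile(A[rm],[90,98,100]).round(1))
print(r.state()['ft_force'])
E
```

```text
16.3 [632.2 -65.1   4.8] yaw y 93.40783228601882 z [-0.005 -0.    -1.   ] [-10.15  -1.48   4.17] [-0.21  0.4   0.06  1.23 -0.   -0.27]
16.35 [632.1 -65.1   4.8] yaw y 93.40799345063714 z [-0.005 -0.    -1.   ] [-9.14 -0.92  4.68] [-0.21  0.4   0.06  1.23 -0.   -0.27]
s9 bolt 39 [285.6 289.6] [686.7 -24.5  22. ] along -65.2 depth range -73.6 -57.9
s9 bolt 47 [273.7 308.7] [690.  -93.5  22. ] along -134.3 depth range -144.4 -127.1
s9 plate [260 278  19  30  99] -154.8 -53.2 [655.3 -65.7  37.7]
  end px 261 306 [ 664.6 -115.6   41.2]
  end px 277 278 [652.6 -14.5  37.5]
s9 rail end along [52.2 54.3 55.7]
d9 bolt 6 [220.2 180.8] [694.1 -99.6  22. ] along -140.6 depth range -141.0 -125.1
d9 bolt 7 [216. 190.] [689.8 -24.9  22. ] along -65.8 depth range -64.4 -55.1
d9 plate [223 182   7  12  25] -108.7 -47.1 [653.4 -40.2  33.7]
  end px 225 182 [661.2 -69.6  40.9]
  end px 223 193 [652.1  -8.5  24.1]
d9 rail end along [61.7 64.4 65.4]
[-9.75160502 -0.18440938  3.90635895]
```

Combining the estimates, the plate sits about 2 mm to the right of centre. The slots would probably allow that, but it is cheap to mend: back off, shift 2 mm left, and press again gently.

Call:
{"op": "play_rows", "data": {"commands": [{"dx":-0.3,"dy":0,"dz":0,"ax":0,"ay":0,"az":0,"fingers":-1},{"dx":-0.15,"dy":0,"dz":0.05,"ax":0,"ay":0,"az":0,"fingers":-1},{"dx":0,"dy":0.2,"dz":0,"ax":0,"ay":0,"az":0,"fingers":-1},{"dx":0,"dy":0,"dz":0,"ax":0,"ay":0,"az":0,"fingers":-1},{"dx":0,"dy":0,"dz":0,"ax":0,"ay":0,"az":0,"fingers":-1}]}}

```text
t: 17.02
tcp_pos: [630.4, -63.0, 5.6]
orientation: [0.0, -0.03, 1.0, -0.0]
ft_force: [-0.3, 0.3, -2.4]
width: 0.131
grasp_force: 59.6
```

Call:
{"op": "play_rows", "data": {"commands": [{"dx":0.1,"dy":0,"dz":0,"ax":0,"ay":0,"az":0,"fingers":-1},{"dx":0.1,"dy":0,"dz":0,"ax":0,"ay":0,"az":0,"fingers":-1},{"dx":0.05,"dy":0,"dz":-0.05,"ax":0,"ay":0,"az":0,"fingers":-1},{"dx":0,"dy":0,"dz":0,"ax":0,"ay":0,"az":0,"fingers":-1},{"dx":0,"dy":0,"dz":0,"ax":0,"ay":0,"az":0,"fingers":-1}]}}

```text
t: 17.65
tcp_pos: [632.0, -63.1, 4.8]
orientation: [-0.001, -0.03, 1.0, 0.0]
ft_force: [-2.9, -0.2, 1.4]
width: 0.129
grasp_force: 59.9
```

Call:
{"op": "play_rows", "data": {"commands": [{"dx":0.1,"dy":0,"dz":0,"ax":0,"ay":0,"az":0,"fingers":-1},{"dx":0.1,"dy":0,"dz":0,"ax":0,"ay":0,"az":0,"fingers":-1},{"dx":0,"dy":0,"dz":0,"ax":0,"ay":0,"az":0,"fingers":-1},{"dx":0,"dy":0,"dz":0,"ax":0,"ay":0,"az":0,"fingers":-1},{"dx":0,"dy":0,"dz":0,"ax":0,"ay":0,"az":0,"fingers":-1}]}}

```text
t: 18.27
tcp_pos: [632.0, -63.1, 4.9]
orientation: [-0.003, -0.03, 1.0, -0.0]
ft_force: [-8.4, -1.0, 3.3]
width: 0.132
grasp_force: 60.4
```

```bash
python3 look.py scene s10; python3 lamp.py s10|grep dir
python3 - <<'E'
from h import *
import pickle
a=np.radians(3.4);ey=np.array([-np.sin(a),np.cos(a)])
im,d,c=pickle.load(open('/tmp/s10.pkl','rb'));P=cloud(c,d);g=cv2.cvtColor(im,cv2.COLOR_RGB2HSV);A=P[...,:2]@ey
p=(d>0)&(g[...,1]<70)&(P[...,0]>630)&(P[...,0]<672)&(P[...,1]<0)&(P[...,1]>-130)&(P[...,2]>24)&(P[...,2]<44)&(g[...,2]>95)
print(A[p].min(),A[p].max());s=r.state();print(s['t'],s['ft_force'],s['tcp_pos'],s['grasp_force'])
E
```

```text
18.275 [632.  -63.1   4.9] yaw y 93.4111780986634 z [-0.005 -0.    -1.   ] [-8.43 -0.96  3.32] [-0.2   0.4   0.06  1.23 -0.   -0.26]
mean [ 527.22346118 -385.19364482] dir deg 31.575993091083156 s range -127.763668212521 288.0449029687619
-155.24540946458714 -54.03918880743345
18.325 [-8.94107565 -0.64178859  2.88748988] [632.02572367 -63.11917937   4.8640078 ] 60.426979064941406
```

Call:
{"op": "play_rows", "data": {"commands": [{"dx":0.07,"dy":0,"dz":0,"ax":0,"ay":0,"az":0,"fingers":-1},{"dx":0,"dy":0,"dz":0,"ax":0,"ay":0,"az":0,"fingers":-1},{"dx":0,"dy":0,"dz":0,"ax":0,"ay":0,"az":0,"fingers":-1},{"dx":0,"dy":0,"dz":0,"ax":0,"ay":0,"az":0,"fingers":-1}]}}

```text
t: 18.82
tcp_pos: [632.0, -63.2, 4.8]
orientation: [-0.003, -0.03, 1.0, -0.0]
ft_force: [-11.1, -1.1, 4.4]
width: 0.13
grasp_force: 60.6
```

Run:
```python
from h import *
s=r.state();f=s['ft_force'];print(f,s['tcp_pos'])
if 8<-f[0]<13: print(r.close_job())
```

```text
[-11.05657225  -1.05472237   4.41708861] [632.01257673 -63.15829962   4.84838011]
the job is handed in; nothing more can be done
None
```

I handed the job in at 18.8 s: the lamp arm is at about 1.72 rad, just past square, and the bracket is held on the shelf against the rail with about 11 N at the wrist, slightly less where plate meets rail; I put the slots within about 2–3 mm of the bolts, since the views disagreed by a few mm.

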